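# Load the inspection nest: block first, keeper bar over it

### The job

Set the aluminium block from the two-rail tray into the pocket of the steel nest with two notched cheeks, flat on the pocket floor, and only then lay the keeper bar across the nest over it, tab upward, fully down in its notches on both cheeks. The tray's rails and the nest's cheeks cover different sides of the block, so on the way put it down on the clear bench and take it again the other way. Do not drop either part, and leave the mug, plug gauge and screwdriver alone.

Things in the scene. Friction and masses are not known exactly. Their poses are not given: they have to be found in the camera images.
- block_center (a point): Aluminium block, 60 mm (its x) by 44 mm (y) by 40 mm high (z), 0.28 kg; the point is its centre, half-way up. Half a turn about z makes no difference. It starts flat in the tray's lane, its x across the lane, 3 mm from each rail.
- tray: Grey tray, fixed, 100 (x) by 130 (y) mm; origin: centre of its underside. Floor 6 mm thick; two rails along y, inner faces at x = +-33 mm, 10 mm thick, tops 52 mm above the bench (6 mm above the block). The lane between is open at both y ends. The rails cover the block's 60 mm ends: in the tray it can be gripped only across its 44 mm.
- nest_seat (a point): Centre of the nest's pocket floor, 12 mm above the bench; nest fixed. x along the pocket, y across, z up. Cheeks' inner faces at y = +-25 mm, tops 46 mm above this floor; end lips' inner faces at x = +-33 mm, 8 mm thick, 6 mm high. The block lies here, its 60 mm along x, underside on the floor. The cheeks cover its long sides: hold it by its 60 mm ends, fingertips above the lips.
- nest_notch (a point): Point above the pocket's centre, level with the cheeks' tops (58 mm above the bench), axes as nest_seat. Nest base 130 (x) by 100 (y) mm; cheeks 90 mm long, 14 mm thick. On each cheek two stops, 10 mm high and 16 mm long, leave a notch from x = -12 to +12 mm. The keeper bar belongs here, lying along y.
- bar_tab (a point): Steel keeper bar, 0.2 kg: 18 (x) by 110 (y) by 10 mm thick; under its middle a rubber pad 18 by 40 by 4 mm that goes between the cheeks; on top an upright grip tab 12 mm thick (x), 40 mm long (y), 28 mm high. The point is the tab's centre, 28 mm above the pad's underside. Starts on the bench, tab up; half a turn about z makes no difference.
- bar_seat (a point): Point of the keeper bar on its underside at the middle, where the bar meets the pad: 24 mm below bar_tab, axes as bar_tab. When the bar is home it coincides with nest_notch.
- mug: Bystander: white mug, 80 mm across, 95 mm high; origin at the centre of its underside.
- gauge: Bystander: steel plug gauge standing on its 44 mm base, 60 mm high; origin at the centre of its underside.
- driver: Bystander: screwdriver lying on the bench beyond the work, origin near its middle.
- clear_spot (a point): Point on the bench top between the robot and the nest; a patch of bare bench 80 mm (x) by 140 mm (y) about it is always clear.
There are look-alikes about, which are no part of the job. What is shaped like the part that bears block_center but green or orange is not meant.

How it is judged (in metres and radians):
On the way, in this order (a step that is already met when the one before it is completed fails the run):
1. the block is put down on the bench, out of the tray and not in the nest, and let go (contact force between the fingers and block below 0.05 N and linear speed of block below 0.03 m/s and height (world z) of block_center below 0.032 m and angle between block_center's own z axis and vertical below 0.08 rad and horizontal distance between block_center and tray above 0.07 m and horizontal distance between block_center and nest_seat above 0.06 m), for 0.1 s.
2. the block is home in the nest, let go, with the keeper bar not yet over it (horizontal distance between block_center and nest_seat below 0.007 m and z of block_center in the frame of nest_seat between 0.017 and 0.023 m and angle between the x axis of block_center and the x axis of nest_seat, either way round below 0.2 rad and angle between block_center's own z axis and vertical below 0.08 rad and contact force between the fingers and block below 0.05 N and distance between bar_seat and nest_notch above 0.05 m), for 0.2 s.
At the end, for the whole second after the job is handed in: Block at rest flat in the pocket (within 7 mm of centre, 3 mm of full depth, 0.2 rad of the pocket's line); bar at rest over it in the notches, tab up (bar_seat to nest_notch: 6 mm across, 10 mm along, 3 mm in height; level within 0.08 rad, along y within 0.25 rad) (horizontal distance between block_center and nest_seat below 0.007 m and z of block_center in the frame of nest_seat between 0.017 and 0.023 m and angle between the x axis of block_center and the x axis of nest_seat, either way round below 0.2 rad and angle between each of block_center, bar_seat's own z axis and vertical below 0.08 rad and x of bar_seat in the frame of nest_notch between -0.006 and 0.006 m and y of bar_seat in the frame of nest_notch between -0.01 and 0.01 m and z of bar_seat in the frame of nest_notch between -0.003 and 0.003 m and angle between the y axis of bar_seat and the y axis of nest_notch, either way round below 0.25 rad and linear speed of each of block, bar below 0.02 m/s); the robot touches nothing.
It fails at once if the block is dropped (moves faster than 0.35 m/s out of the fingers) (contact force between the fingers and block below 0.05 N and linear speed of block above 0.35 m/s).
It fails at once if the keeper bar is dropped (moves faster than 0.35 m/s out of the fingers) (contact force between the fingers and bar below 0.05 N and linear speed of bar above 0.35 m/s).
It fails at once if a bystander is moved more than 30 mm (distance of any of mug, gauge, driver from where it was at the start of the episode above 0.03 m).
It also fails if it takes over 67 s, if anything falls off the work surface, if the arm or the gripper's body presses on something with over 40 N, if the wrist force passes 120 N, or if a joint passes its speed limit or range.

### The arm

A 6-joint arm with a two-finger parallel gripper is mounted at the origin on the work surface. World frame = base frame: x ahead of the robot, y to its left, z up, the work surface at z = 0. Lengths are in m, angles in degrees, forces in N, time in s.
With the tool pointing down it reaches from about 0.25 to 0.725 m from the base axis. Payload 9.7 kg.
Tool frame: the origin (TCP) lies at the very end of the fingers, on their centre line; the grasp point (between the pads) lies 19 mm behind it (bot.hold_point_z is the distance from the TCP to the grasp point, in m); z points along the fingers, y is the line along which they close (so a half turn about z gives the same grasp; the last joint's range is limited). The gripper opens to 85 mm and grips with 20 to 120 N. Pads are 22 mm wide; open, the fingers measure 114 mm over their backs; the gripper's body (76 mm by 85 mm) begins 54 mm behind the grasp point. The pads swing forward as they close: fully open they stand 13 mm farther back than shut.
Start: joints at [71.047, 4.979, 10.078, 95.1, 0, 90], TCP at [0.179, 0.52, 0.201] pointing down, gripper open.
Joint ranges: [-179.16, 179.16], [-48.56, 103.87], [-65.8, 70.77], [-126.05, 130.52], [-82.76, 87.17], [-180, 180]. Speed limits (degrees/s): [127.2, 127.2, 147.25, 180, 180, 180].

### API

Orientations are given as [roll, pitch, yaw] about the fixed x, y, z axes, in that order (R = Rz(yaw) Ry(pitch) Rx(roll)).
In Python, from workcell import bot gives the robot as it stands.
- The arm moves only by the tool play_rows, never from a script. Its argument "targets" is a list of rows, each an object with "grip": the closure in counts, from 0 (fully open) to 255 (shut); "linear": the shift along the world's x, y, z in cm, a list of three; "delta_rot": the turn, a rotation vector about the world's x, y, z in rad, a list of three. A call has 1 to 10 rows; each row is the pose to reach, as a shift and turn from the pose commanded when the call began; what a row does not reach only later rows make up. A row lasts 1/10 s, in which the tool goes at most 50 mm and 8.59 degrees, less where a joint would pass 70% of its speed; a pose out of reach is approached as far as the arm can. A call with a gripper value outside its range is refused whole. The fingers move at their own pace and stop on an object; "force" is the grip in N (left out, the last holds). Time passes only in rows, so rows that repeat a pose let the fingers close. It gives the time, the measured TCP pose, the force, the opening and the grip force at its end, in the units of the state.
- bot.get_obs(): the state, without advancing time (a new reading comes with each control period).
- bot.camera(name): name is "side" or "top" or "wrist"; returns a dict with "color" (480x640x3 uint8, red, green, blue), "range_z" (480x640 float32, m along the optical axis (not along the pixel's ray), 0 where there is no reading), "fov_y" (degrees; the focal length in pixels is half the picture's height over the tangent of half this angle, whatever the lens; pixels are square), "cx", "cy" (the principal point, pixels), "dist_coeffs" ([k1, k2, p1, p2, k3] as OpenCV has them; the pictures are not rectified), "world_to_cam" (4x4, takes a point from world to camera coordinates). Camera axes: x right, y up, looking along -z (the intrinsics and any distortion apply to the point x, -y, -z); pixel columns grow to the right and rows downward; lengths in m; the calibration is good to about 2 mm. A picture is of the moment at which its call begins.
- bot.job_done(): hands the job in; it is judged then, once.
Trained networks look in a picture, given as the dict that the camera call returned (one of the last four; its "shot" number tells which), for a name from the list of things; names that differ only in an ending like _2 or _b are one class to them, and where a whole thing is asked for, a point or a joint stands for the part that bears it (a point fixed in the world has none). Each returns a list of dicts, best first, with "conf" (0 to 1); they miss things now and then, are a little off and sometimes report something else, mostly with a low value. They report only what shows in the picture. A call takes as long as a camera call. They do not tell look-alikes from the thing itself.
- bot.search_frame(picture, target): "box" ([left, top, right, bottom] in pixels, round what is visible of it).
- bot.trace(picture, target): "pixels" (480x640 bool, what is visible of it) and "box" ([left, top, right, bottom] in pixels, round what is visible of it).
- bot.pinpoint(picture, target): "pixel" ([column, row] in pixels: a listed point, or the origin of a listed thing).
The state is a dict: "time": time; "q": joint angles; "qd": joint speeds; "joint_efforts": joint torques, N m; "ee_pos": TCP position; "tcp_rot": TCP orientation; "wrist_force": force on the tool from outside, world axes, zero at the start; "torque": the same for the moment, N m; "opening": finger opening in m; "grasp_force": force on a finger pad.
Only numpy, scipy, OpenCV 4.12 (cv2) and the standard library are available. Lean on these libraries where they do the work, as an engineer would, in place of code of your own. Each camera call takes 0.05 s, during which the arm holds its last target. There are 200 camera calls.

## Working session

There is one attempt and no reset: what is moved stays moved. The work goes in short steps, Python scripts to look and compute and a tool call to move; the robot and the scene stay as the last step left them, time stands still between calls to the robot, and variables do not carry over. Pictures are saved under pics/ and viewed, at most 12 in all, crops included, and the job is handed in when it is done.

Besides the shell and the picture viewer there is one more tool, called after "Call:" by a JSON object that holds its "api" and its "payload", one argument or row to a line. play_rows: Moves the arm, as the interface text tells. Its arguments: {"type":"object","properties":{"targets":{"type":"array","items":{"type":"object","properties":{"grip":{"type":"number"},"linear":{"type":"array","items":{"type":"number"}},"delta_rot":{"type":"array","items":{"type":"number"}}}}},"force":{"type":"number"}},"required":["targets"]}

```bash
mkdir -p pics
cat > h.py <<'E'
import numpy as np, cv2
from workcell import bot
def K(c):
    f=240/np.tan(np.radians(c["fov_y"])/2); return np.array([[f,0,c["cx"]],[0,f,c["cy"]],[0,0,1.]])
def cloud(c,px,z=None):
    "px Nx2 (col,row) -> world pts using depth (or given range z)"
    px=np.asarray(px,float).reshape(-1,2)
    n=cv2.undistortPoints(px.reshape(-1,1,2),K(c),np.array(c["dist_coeffs"],float)).reshape(-1,2)
    d=c["range_z"][px[:,1].astype(int),px[:,0].astype(int)] if z is None else z
    P=np.c_[n[:,0]*d,-n[:,1]*d,-d*np.ones(len(n))]
    T=np.linalg.inv(c["world_to_cam"]); return P@T[:3,:3].T+T[:3,3]
def onplane(c,px,h):
    a=cloud(c,px,0.1);b=cloud(c,px,1.0); t=(h-a[:,2])/(b[:,2]-a[:,2]); return a+t[:,None]*(b-a)
def save(c,name,crop=None,s=1):
    im=c["color"][:,:,::-1]
    if crop: im=im[crop[1]:crop[3],crop[0]:crop[2]]
    cv2.imwrite("pics/"+name,cv2.resize(im,None,fx=s,fy=s))
E
python3 - <<'E'
from h import *
for n in ["top","side"]:
    c=bot.camera(n); save(c,n+"0.png"); np.save(n+"0.npy",c,allow_pickle=True)
    for t in ["block_center","tray","nest_seat","nest_notch","bar_tab","mug","gauge","driver","clear_spot"]:
        for r in bot.pinpoint(c,t)[:3]:
            p=np.array(r["pixel"]); print(n,t,p.round(),round(r["conf"],2),cloud(c,p).round(3))
print(bot.get_obs(), bot.hold_point_z)
E
```

```text
top block_center [180. 217.] 0.87 [[0.608 0.302 0.04 ]]
top block_center [186. 344.] 0.84 [[0.335 0.281 0.042]]
top block_center [183. 281.] 0.71 [[0.468 0.293 0.037]]
top tray [184. 278.] 0.92 [[0.474 0.294 0.02 ]]
top nest_seat [288. 236.] 0.83 [[0.569 0.066 0.013]]
top nest_notch [287. 231.] 0.95 [[0.58  0.068 0.013]]
top bar_tab [454. 238.] 0.7 [[ 0.559 -0.299  0.041]]
top mug [404. 158.] 0.8 [[ 0.749 -0.2    0.008]]
top gauge [226. 168.] 0.85 [[0.719 0.205 0.033]]
top driver [501. 198.] 0.85 [[ 0.657 -0.426  0.001]]
top clear_spot [320. 301.] 0.74 [[ 0.424 -0.004  0.002]]
side block_center [276. 181.] 0.65 [[0.585 0.287 0.038]]
side block_center [240. 191.] 0.59 [[0.469 0.296 0.044]]
side block_center [198. 214.] 0.58 [[0.328 0.268 0.043]]
side tray [244. 199.] 0.61 [[0.481 0.297 0.005]]
side nest_seat [309. 233.] 0.56 [[0.552 0.027 0.068]]
side nest_seat [384. 342.] 0.54 [[ 0.554 -0.313  0.014]]
side nest_notch [309. 222.] 0.65 [[0.586 0.087 0.038]]
side bar_tab [384. 337.] 0.8 [[ 0.553 -0.311  0.037]]
side mug [418. 276.] 0.96 [[ 0.716 -0.224  0.059]]
side gauge [326. 190.] 0.
[... 159 characters left out ...]
.66 [[ 0.44   0.007 -0.   ]]
{'time': 1.0, 'q': array([7.10471129e+01, 4.97550405e+00, 1.00772232e+01, 9.50979126e+01,
       1.76717379e-04, 8.99983505e+01]), 'qd': array([ 0.07518066, -0.01248579, -0.04244328,  0.0623167 , -0.09798184,
        0.09127755]), 'joint_efforts': array([-1.47816309e-04, -5.20110798e+01,  4.64861405e+01,  1.86088095e-03,
       -1.50887081e-05,  1.57738577e-05]), 'ee_pos': array([0.17863398, 0.52018284, 0.20150786]), 'tcp_rot': array([ 1.79996193e+02, -1.76607790e-04,  1.61048762e+02]), 'wrist_force': array([ 0.03855991, -0.02277523,  0.31337727]), 'torque': array([ 0.01875329, -0.00468115,  0.00037586]), 'grasp_force': 0.0, 'opening': 0.08540389624168886} 0.0187
```

View pics/top0.png

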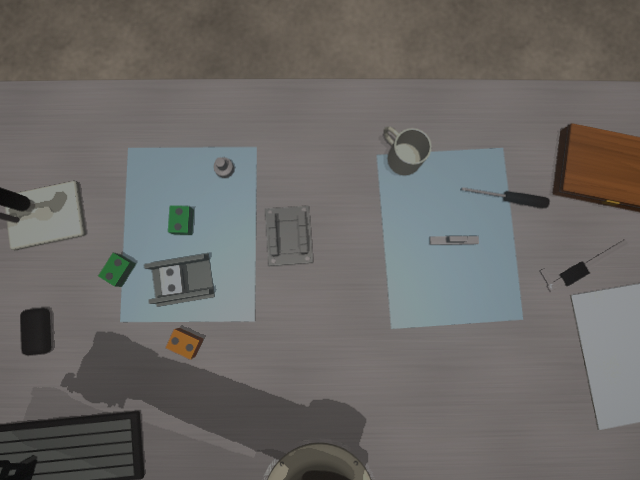

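Run:
```python
from h import *
c=np.load("top0.npy",allow_pickle=True).item()
save(c,"crop1.png",(130,180,340,370),3)
H,W=480,640
u,v=np.meshgrid(np.arange(W),np.arange(H)); px=np.c_[u.ravel(),v.ravel()]
P=cloud(c,px); ok=c["range_z"].ravel()>0
print(c["range_z"].min(), np.linalg.inv(c["world_to_cam"])[:3].round(3))
def fit(name,box,zlo,zhi,ndil=None):
    m=ok&(px[:,0]>=box[0])&(px[:,0]<=box[2])&(px[:,1]>=box[1])&(px[:,1]<=box[3])&(P[:,2]>zlo)&(P[:,2]<zhi)
    m2=cv2.morphologyEx(m.reshape(H,W).astype(np.uint8),cv2.MORPH_OPEN,np.ones((2,2)))
    n,l,st,ce=cv2.connectedComponentsWithStats(m2)
    for i in range(1,n):
        if st[i,4]<25: continue
        q=P[(l==i).ravel()]; r=cv2.minAreaRect(q[:,:2].astype(np.float32)*1000)
        print(name,ce[i].round(),st[i,4],"ctr",np.round(r[0],1),"size",np.round(r[1],1),"ang",round(r[2],1),"z",np.median(q[:,2]).round(4), c["color"].reshape(-1,3)[(l==i).ravel()].mean(0).round())
fit("tall",(140,180,340,380),.028,.09)
fit("bar",(400,190,520,290),.006,.06)
fit("bartab",(400,190,520,290),.026,.06)
fit("nestbase",(240,190,340,290),.006,.09)
```

```text
0.0 [[-0.006  0.993 -0.12   0.435]
 [-1.    -0.005  0.014  0.013]
 [ 0.013  0.12   0.993  1.044]]
tall [180. 220.] 606 ctr [540.7 165. ] size [363.9  70.2] ang 66.0 z 0.0409 [49. 94. 61.]
tall [304. 233.] 281 ctr [528.1  27.8] size [188.8  14.9] ang 4.4 z 0.0596 [94. 92. 90.]
tall [274. 235.] 326 ctr [569.6  95. ] size [93.6 14.5] ang 2.5 z 0.0591 [86. 86. 84.]
tall [175. 280.] 1348 ctr [476.  200.2] size [100.2 369.9] ang 2.7 z 0.0479 [ 98. 101. 100.]
tall [184. 345.] 647 ctr [359.7 169.3] size [ 72.  338.9] ang 13.6 z 0.0409 [124.  86.  47.]
bar [504. 197.] 267 ctr [ 572.5 -214.5] size [ 76.6 526.8] ang 22.9 z 0.019 [62. 65. 67.]
bar [455. 240.] 397 ctr [ 556.7 -311.3] size [ 16.7 117.4] ang 0.7 z 0.0155 [114. 113. 114.]
bartab [458. 240.] 120 ctr [ 556.7 -312.8] size [11.  54.1] ang 3.5 z 0.0418 [110. 108. 108.]
nestbase [290. 236.] 2560 ctr [533.5  60.4] size [203.8 100.2] ang 3.9 z 0.0143 [98. 97. 95.]
```

The shapes that could pass for the block are green (179,220), green (116,269), orange (184,344) and bare aluminium (171,280) in the tray's lane. I choose the aluminium one at (171,280). The nest is at (288,236) and the bar at (454,240).

View pics/crop1.png

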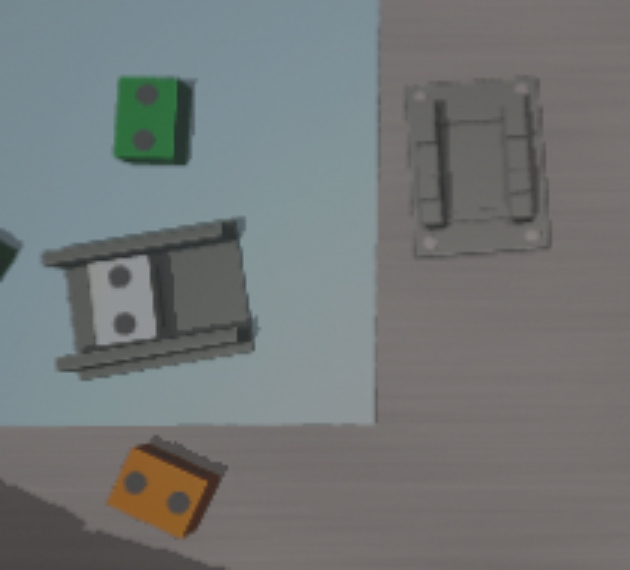

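```bash
cat >> h.py <<'E'
def comps(c,box,zlo,zhi,minn=40,colf=None):
    "robust rectangles of height-sliced components: eroded against mixed pixels"
    H,W=480,640
    u,v=np.meshgrid(np.arange(W),np.arange(H)); px=np.c_[u.ravel(),v.ravel()]
    P=cloud(c,px); z=P[:,2].reshape(H,W); ok=(c["range_z"]>0)&(z>zlo)&(z<zhi)
    m=np.zeros((H,W),bool); m[box[1]:box[3],box[0]:box[2]]=True; ok&=m
    if colf is not None: ok&=colf(c["color"].astype(int))
    n,l,st,ce=cv2.connectedComponentsWithStats(ok.astype(np.uint8),connectivity=4); out=[]
    for i in range(1,n):
        if st[i,4]<minn: continue
        k=(l==i).ravel(); cs,_=cv2.findContours((l==i).astype(np.uint8),cv2.RETR_EXTERNAL,cv2.CHAIN_APPROX_NONE)
        h=np.median(P[k,2]); q=onplane(c,max(cs,key=len).reshape(-1,2),h)   # outline on the median height
        r=cv2.minAreaRect((q[:,:2]*1000).astype(np.float32))
        out.append(dict(pix=ce[i].round(),n=st[i,4],ctr=np.round(r[0],1),size=np.round(r[1],1),ang=round(r[2],1),z=round(h*1000,1)))
    return out
E
python3 - <<'E'
from h import *
c=np.load("top0.npy",allow_pickle=True).item()
for nm,b,lo,hi in [("block/tray",(140,250,230,310),.04,.06),("nest",(255,195,325,275),.05,.08),("nestall",(255,195,325,275),.005,.08),("bar",(420,225,490,255),.006,.03),("tab",(420,225,490,255),.032,.06),("gauge",(205,150,240,185),.01,.09),("mug",(375,120,440,180),.05,.12)]:
    for r in comps(c,b,lo,hi): print(nm,r)
for r in comps(c,(150,255,225,310),.04,.06,colf=lambda k:k.sum(2)>360): print("blk",r)
E
```

```text
block/tray {'pix': array([174., 279.]), 'n': np.int32(1241), 'ctr': array([473.3, 303. ]), 'size': array([ 86.8, 134.1]), 'ang': 9.3, 'z': np.float64(49.9)}
nest {'pix': array([303., 232.]), 'n': np.int32(276), 'ctr': array([571.9,  33. ]), 'size': array([89.8, 14.1]), 'ang': 3.9, 'z': np.float64(60.6)}
nest {'pix': array([273., 234.]), 'n': np.int32(292), 'ctr': array([567.9,  96.5]), 'size': array([89.6, 14.9]), 'ang': 3.5, 'z': np.float64(60.1)}
nestall {'pix': array([289., 235.]), 'n': np.int32(2563), 'ctr': array([570.4,  64.9]), 'size': array([130.2,  99.8]), 'ang': 4.0, 'z': np.float64(14.4)}
bar {'pix': array([452., 240.]), 'n': np.int32(283), 'ctr': array([ 557.3, -306.1]), 'size': array([112. ,  18.2]), 'ang': 89.8, 'z': np.float64(15.0)}
tab {'pix': array([457., 238.]), 'n': np.int32(114), 'ctr': array([ 557.3, -306.2]), 'size': array([42.3, 11.1]), 'ang': 89.8, 'z': np.float64(42.5)}
gauge {'pix': array([223., 167.]), 'n': np.int32(304), 'ctr': array([723.4, 211.1]), 'size': array([43.1, 41.6]), 'ang': 89.7, 'z': np.float64(29.0)}
mug {'pix': array([409., 146.]), 'n': np.int32(799), 'ctr': array([ 748.9, -191.1]), 'size': array([103.9,  90.9]), 'ang': 85.7, 'z': np.float64(80.2)}
blk {'pix': array([170., 280.]), 'n': np.int32(452), 'ctr': array([470.8, 317.3]), 'size': array([58.7, 43.2]), 'ang': 7.9, 'z': np.float64(47.4)}
```

The crop shows the bare aluminium block (crop 120,300) between the grey tray rails. The green and orange look-alikes lie outside the tray, and the nest is at right (crop 478,165). Choice confirmed, so I move above the block.

Call:
{"api": "play_rows", "payload": {
  "targets": [
    {"grip":0,"linear":[3.5,-2.5,0],"delta_rot":[0,0,0.06]},
    {"grip":0,"linear":[7.0,-5,0],"delta_rot":[0,0,0.12]},
    {"grip":0,"linear":[10.7,-7.5,0],"delta_rot":[0,0,0.18]},
    {"grip":0,"linear":[14.5,-10,0],"delta_rot":[0,0,0.24]},
    {"grip":0,"linear":[18.3,-12.7,0],"delta_rot":[0,0,0.3]},
    {"grip":0,"linear":[22,-15.3,0],"delta_rot":[0,0,0.36]},
    {"grip":0,"linear":[25.8,-18,0],"delta_rot":[0,0,0.42]},
    {"grip":0,"linear":[29.2,-20.3,-1],"delta_rot":[0,0,0.476]},
    {"grip":0,"linear":[29.2,-20.3,-2],"delta_rot":[0,0,0.476]}
  ]
}}

```text
time: 1.9
ee_pos: [0.474, 0.3144, 0.1808]
tcp_rot: [-180.0, 0.0, -171.8]
wrist_force: [-0.1, -0.4, -0.1]
opening: 0.0854
grasp_force: 0.0
```

Run:
```python
from h import *
o=bot.get_obs(); print(o["time"],o["q"].round(1),o["ee_pos"].round(4),o["tcp_rot"].round(2))
c=bot.camera("wrist"); save(c,"w1.png"); np.save("w1.npy",c,allow_pickle=True)
print(bot.trace(c,"block_center") and [ (r["conf"],r["box"]) for r in bot.trace(c,"block_center")])
for r in comps(c,(0,0,640,480),.041,.049,minn=400,colf=lambda k:k.sum(2)>300): print(r)
for r in comps(c,(0,0,640,480),.049,.058,minn=400): print(r)
```

```text
1.9 [33.6  7.2 10.2 93.  -0.1 25.4] [0.474  0.3144 0.1808] [-1.7996e+02  4.0000e-02 -1.7184e+02]
[(0.86, [420.1, 208.7, 523.2, 300.0]), (0.83, [254.4, 303.5, 319.1, 396.5]), (0.64, [292.4, 162.3, 351.9, 251.3]), (0.56, [256.3, 1.7, 366.1, 67.2])]
{'pix': array([320., 204.]), 'n': np.int32(3756), 'ctr': array([468.5, 316.5]), 'size': array([58.8, 43.4]), 'ang': 8.2, 'z': np.float64(45.6)}
{'pix': array([299., 157.]), 'n': np.int32(2604), 'ctr': array([434.3, 296.8]), 'size': array([ 10.2, 129.1]), 'ang': 9.3, 'z': np.float64(51.6)}
{'pix': array([ 22., 289.]), 'n': np.int32(1690), 'ctr': array([565.9, 100. ]), 'size': array([93.8, 20.5]), 'ang': 3.9, 'z': np.float64(56.6)}
{'pix': array([303., 260.]), 'n': np.int32(2318), 'ctr': array([508.2, 309.1]), 'size': array([ 10.8, 129.1]), 'ang': 9.4, 'z': np.float64(51.5)}
```

View pics/w1.png

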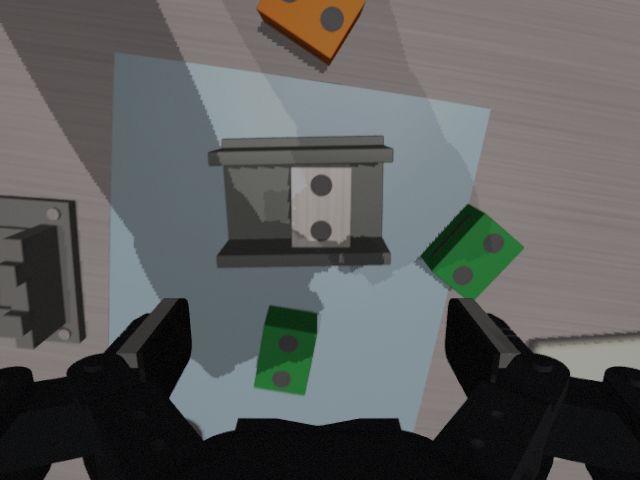

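The wrist view shows the aluminium block in the lane at (320,204), with nothing where the fingers will come down. I descend and grip.

Call:
{"api": "play_rows", "payload": {
  "targets": [
    {"grip":0,"linear":[-0.1,0,-4],"delta_rot":[0,0,0.01]},
    {"grip":0,"linear":[-0.1,0,-8],"delta_rot":[0,0,0.01]},
    {"grip":0,"linear":[-0.1,0,-12],"delta_rot":[0,0,0.01]},
    {"grip":0,"linear":[-0.1,0,-15],"delta_rot":[0,0,0.01]},
    {"grip":0,"linear":[-0.1,0,-16.5],"delta_rot":[0,0,0.01]},
    {"grip":0,"linear":[-0.1,0,-16.5],"delta_rot":[0,0,0.01]},
    {"grip":255,"linear":[-0.1,0,-16.5],"delta_rot":[0,0,0.01]},
    {"grip":255,"linear":[-0.1,0,-16.5],"delta_rot":[0,0,0.01]},
    {"grip":255,"linear":[-0.1,0,-16.5],"delta_rot":[0,0,0.01]},
    {"grip":255,"linear":[-0.1,0,-16.5],"delta_rot":[0,0,0.01]}
  ],
  "force": 50
}}

```text
time: 3.05
ee_pos: [0.4702, 0.3175, 0.0175]
tcp_rot: [180.0, 0.1, -171.1]
wrist_force: [0.1, 0.3, 0.3]
opening: 0.0286
grasp_force: 0.0
```

Run:
```python
from h import *
o=bot.get_obs(); print(o["time"],o["ee_pos"].round(4),o["opening"],o["grasp_force"])
c=bot.camera("wrist"); a=c["color"]
d=bot.camera("side"); s=cv2.resize(d["color"][130:250,150:310],(640,480))
cv2.imwrite("pics/g1.png",cv2.resize(np.hstack([a,s])[:,:,::-1],(800,300)))
o=bot.get_obs(); print(o["time"],o["ee_pos"].round(4),o["opening"],o["grasp_force"])
```

```text
3.05 [0.4702 0.3175 0.0175] 0.02857914748466028 0.0
3.15 [0.4699 0.3173 0.017 ] 0.012077862886040933 0.0
```

View pics/g1.png

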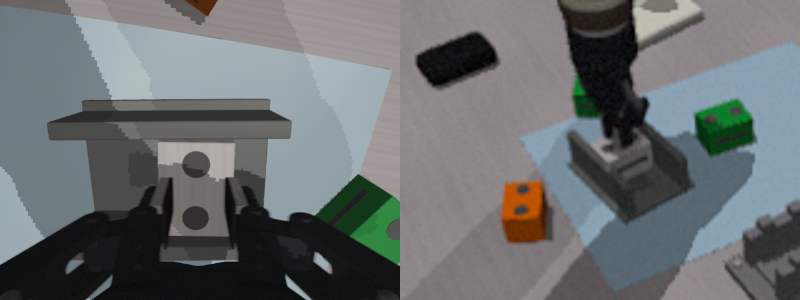

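Run:
```python
from h import *
c=bot.camera("wrist"); save(c,"g2.png",(180,180,520,480),2)
for r in comps(c,(0,0,640,480),.041,.049,minn=200,colf=lambda k:k.sum(2)>300): print(r)
for row in (340,370,400):
    q=cloud(c,[(x,row) for x in range(220,440,10)]); print(row,(q*1000).round().astype(int).tolist())
o=bot.get_obs(); print(o["time"],o["ee_pos"].round(4),o["opening"],o["grasp_force"],o["wrist_force"])
```

```text
{'pix': array([315., 274.]), 'n': np.int32(8059), 'ctr': array([468.6, 316.3]), 'size': array([59.8, 43.7]), 'ang': 8.1, 'z': np.float64(45.6)}
340 [[510, 278, 7], [508, 283, 9], [460, 297, 92], [459, 299, 92], [458, 302, 93], [458, 304, 92], [457, 307, 93], [462, 309, 83], [478, 313, 54], [482, 317, 46], [481, 321, 46], [482, 325, 45], [460, 323, 83], [455, 324, 92], [455, 327, 92], [454, 329, 94], [454, 332, 92], [453, 334, 93], [496, 361, 9], [495, 366, 9], [494, 370, 10], [498, 379, 0]]
370 [[454, 296, 114], [455, 298, 113], [454, 300, 114], [454, 302, 113], [453, 304, 114], [453, 306, 113], [455, 308, 110], [472, 311, 83], [496, 315, 44], [494, 319, 46], [494, 323, 45], [493, 327, 46], [469, 324, 85], [463, 326, 92], [450, 324, 114], [450, 325, 114], [449, 328, 114], [449, 330, 114], [449, 332, 113], [449, 334, 113], [457, 341, 98], [456, 343, 100]]
400 [[455, 298, 122], [454, 300, 123], [454, 301, 123], [404, 308, 189], [453, 305, 123], [452, 307, 124], [458, 309, 115], [505, 313, 51], [504, 317, 52], [504, 321, 52], [503, 324, 51], [502, 328, 52], [502, 332, 51], [472, 327, 94], [450, 323, 123], [450, 324, 124], [450, 326, 123], [450, 328, 122], [449, 330, 123], [449, 332, 123], [449, 334, 123], [462, 344, 103]]
3.2 [0.4698 0.3172 0.0168] 0.004768388065908031 0.0 [0.5353954  1.25726955 1.26603548]
```

View pics/g2.png

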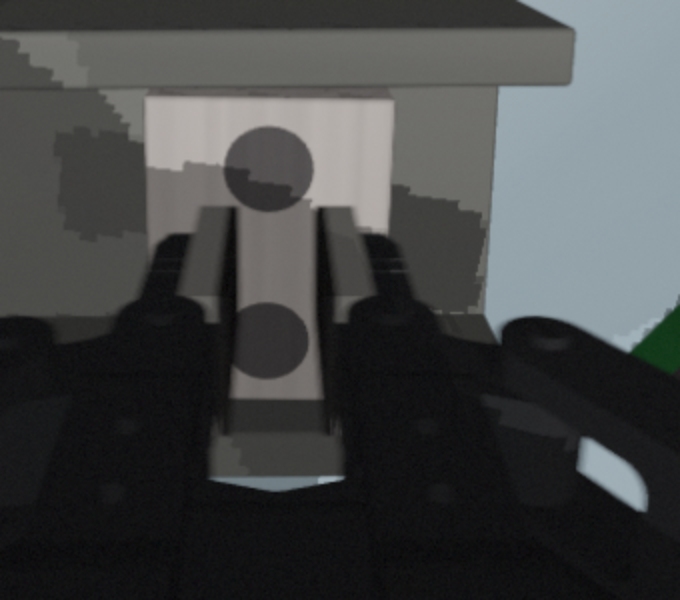

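Run:
```python
from h import *
c=bot.camera("wrist"); o=bot.get_obs(); print(o["time"],o["ee_pos"].round(4),o["tcp_rot"],o["opening"],o["grasp_force"],o["wrist_force"])
print("cam",np.linalg.inv(c["world_to_cam"]).round(4)[:3])
for row in range(270,345,6):
    q=cloud(c,[(x,row) for x in range(270,370,6)]); print(row,(q*1000).round().astype(int)[:,2].tolist(), (q[8]*1000).round())
```

```text
3.25 [0.4697 0.3172 0.0167] [ 1.79993957e+02  1.44177834e-02 -1.71111644e+02] -0.00010407762627138577 0.0 [0.37272045 0.06574302 0.25463312]
cam [[-0.1555 -0.954  -0.2562  0.4036]
 [ 0.9878 -0.1499 -0.0413  0.3076]
 [ 0.001  -0.2595  0.9657  0.1888]]
270 [45, 46, 46, 47, 45, 46, 47, 46, 47, 46, 46, 46, 45, 46, 46, 46, 46] [454. 316.  47.]
276 [47, 46, 46, 45, 46, 46, 46, 45, 46, 46, 45, 44, 46, 45, 46, 46, 46] [456. 316.  46.]
282 [45, 46, 46, 45, 46, 47, 45, 45, 46, 47, 45, 46, 46, 46, 45, 44, 45] [458. 316.  46.]
288 [45, 45, 46, 46, 56, 55, 55, 44, 45, 46, 55, 56, 56, 46, 46, 45, 46] [461. 317.  45.]
294 [45, 45, 45, 45, 189, 61, 61, 46, 46, 47, 60, 60, 62, 45, 46, 45, 46] [463. 317.  46.]
300 [46, 56, 56, 56, 65, 64, 64, 46, 45, 49, 65, 64, 65, 55, 56, 55, 46] [466. 318.  45.]
306 [60, 61, 61, 70, 70, 70, 69, 46, 45, 49, 69, 70, 69, 61, 61, 61, 60] [468. 318.  45.]
312 [65, 65, 65, 73, 74, 73, 74, 45, 46, 49, 73, 73, 73, 64, 65, 65, 66] [470. 318.  46.]
318 [69, 69, 70, 78, 78, 79, 78, 45, 46, 49, 77, 78, 77, 78, 69, 69, 69] [472. 319.  46.]
324 [73, 73, 74, 81, 81, 82, 81, 46, 46, 51, 81, 81, 82, 81, 73, 73, 72] [475. 319.  46.]
330 [90, 90, 91, 87, 88, 84, 83, 46, 46, 51, 83, 84, 88, 86, 90, 90, 89] [477. 319.  46.]
336 [94, 93, 93, 90, 90, 89, 84, 46, 46, 50, 84, 91, 90, 90, 93, 93, 92] [480. 320.  46.]
342 [93, 92, 93, 92, 93, 94, 84, 45, 45, 46, 82, 93, 92, 94, 93, 93, 92] [483. 320.  45.]
```

Both pictures show the fingertips (crop 215,210 and 340,210) closing above the block, at about z 55 mm by depth, while the block top is at 46 mm. The real tips are therefore about 35 mm higher than the reported TCP. I open and measure the tips directly.

Call:
{"api": "play_rows", "payload": {
  "targets": [
    {"grip":0,"linear":[0,0,0],"delta_rot":[0,0,0]},
    {"grip":0,"linear":[0,0,0],"delta_rot":[0,0,0]},
    {"grip":0,"linear":[0,0,0],"delta_rot":[0,0,0]},
    {"grip":0,"linear":[0,0,0],"delta_rot":[0,0,0]},
    {"grip":0,"linear":[0,0,0],"delta_rot":[0,0,0]},
    {"grip":0,"linear":[0,0,0],"delta_rot":[0,0,0]}
  ]
}}

```text
time: 3.85
ee_pos: [0.4696, 0.3172, 0.0165]
tcp_rot: [-180.0, -0.0, -171.1]
wrist_force: [-0.2, 0.2, -0.2]
opening: 0.0848
grasp_force: 0.0
```

```bash
cat >> h.py <<'E'
def tips(c):
    "dark finger points in the wrist view: lowest z of left and right finger near the TCP line"
    u,v=np.meshgrid(np.arange(0,640),np.arange(200,480)); px=np.c_[u.ravel(),v.ravel()]
    P=cloud(c,px); col=c["color"][200:480].reshape(-1,3).sum(1); o=bot.get_obs(); e=o["ee_pos"]; yaw=np.radians(o["tcp_rot"][2])
    d=P-e; a=d[:,0]*np.sin(yaw)-d[:,1]*np.cos(yaw); b=d[:,0]*np.cos(yaw)+d[:,1]*np.sin(yaw)  # along closing, across
    for s in (-1,1):
        k=(s*a>0)&(abs(a)<.075)&(abs(b)<.02)&(col<230)&(d[:,2]>0.02)&(c["range_z"][200:480].ravel()>0)
        if k.sum(): print("finger",s,"n",k.sum(),"lowest z mm",(np.percentile(P[k,2],[0.5,2,5])*1000).round(1),"a mm",np.percentile(a[k]*1000,[1,50,99]).round(1),"b",np.percentile(b[k]*1000,[1,50,99]).round(1))
E
python3 - <<'E'
from h import *
c=bot.camera("wrist"); o=bot.get_obs(); print(o["time"],o["ee_pos"].round(4),o["opening"]); tips(c)
for col in (225,230,235,240,250,390,395,400,405,410):
    q=cloud(c,[(col,r) for r in range(250,400,8)]); print(col,(q[:,2]*1000).round().astype(int).tolist())
for r in comps(c,(0,0,640,480),.041,.049,minn=200,colf=lambda k:k.sum(2)>300): print(r)
save(c,"g3.png")
E
```

```text
3.9 [0.4696 0.3172 0.0165] 0.0855829540505281
finger -1 n 30229 lowest z mm [45.3 46.1 66. ] a mm [-66.2 -41.2  -0.7] b [-14.5  12.4  19.3]
finger 1 n 30676 lowest z mm [45.5 46.9 70.4] a mm [ 0.7 43.  68.6] b [-13.   12.4  19.3]
225 [6, 5, 5, 6, 5, 6, 6, 5, 6, 6, 6, 6, 13, 19, 27, 32, 40, 44, 50]
230 [6, 6, 5, 6, 5, 189, 5, 6, 5, 6, 6, 6, 13, 20, 26, 33, 38, 43, 48]
235 [6, 5, 6, 6, 6, 5, 5, 6, 5, 7, 5, 6, 12, 20, 27, 33, 39, 44, 49]
240 [5, 4, 6, 6, 6, 6, 5, 6, 6, 5, 5, 6, 13, 20, 26, 32, 39, 44, 49]
250 [5, 6, 6, 5, 7, 5, 5, 5, 6, 5, 5, 5, 14, 20, 27, 33, 38, 45, 49]
390 [5, 6, 5, 6, 6, 6, 5, 6, 7, 6, 5, 5, 14, 21, 27, 33, 39, 44, 50]
395 [4, 6, 5, 6, 189, 6, 6, 6, 5, 5, 6, 7, 14, 21, 27, 33, 39, 45, 49]
400 [5, 5, 6, 6, 5, 6, 5, 5, 5, 5, 5, 6, 14, 20, 27, 34, 40, 44, 50]
405 [5, 5, 6, 5, 6, 5, 5, 5, 6, 5, 6, 6, 15, 20, 27, 33, 40, 44, 49]
410 [5, 6, 6, 5, 5, 7, 6, 6, 7, 5, 6, 7, 14, 20, 27, 33, 40, 45, 50]
{'pix': array([313., 302.]), 'n': np.int32(14974), 'ctr': array([468.9, 316.5]), 'size': array([59.6, 43.7]), 'ang': 8.5, 'z': np.float64(45.6)}
```

View pics/g3.png

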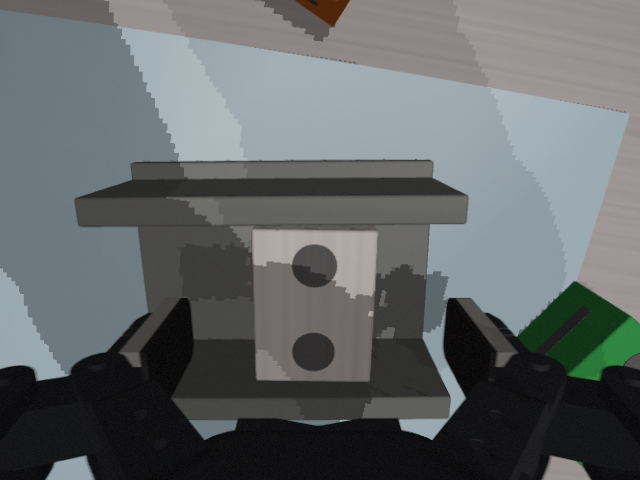

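The view shows the open fingertips at about (175,300) and (460,300), either side of the block at (313,302) and above the rails. I sample their depth.

Run:
```python
from h import *
c=bot.camera("wrist"); print(np.linalg.inv(c["world_to_cam"])[:3,3].round(4))
for col in (150,165,178,186,450,458,465,480):
    rows=[r for r in range(288,350,4)]; q=cloud(c,[(col,r) for r in rows])*1000; print(col,q[:,2].round().astype(int).tolist())
for p in [(178,304),(186,304),(452,304),(465,304)]: print(p,(cloud(c,[p])*1000).round(1))
```

```text
[0.4035 0.3076 0.1885]
150 [6, 5, 6, 5, 6, 6, 5, 76, 79, 81, 84, 86, 89, 90, 91, 93]
165 [6, 5, 6, 66, 67, 70, 74, 76, 79, 80, 80, 81, 82, 82, 82, 82]
178 [5, 5, 5, 65, 68, 69, 69, 69, 189, 70, 71, 71, 71, 71, 71, 72]
186 [5, 6, 6, 62, 61, 62, 62, 63, 62, 63, 64, 63, 64, 64, 64, 65]
450 [-1, 1, 1, 61, 61, 62, 62, 63, 62, 64, 64, 65, 65, 66, 65, 66]
458 [0, -1, 1, 64, 68, 68, 70, 70, 70, 71, 72, 73, 71, 72, 72, 189]
465 [0, 1, 1, 65, 67, 71, 72, 75, 77, 76, 78, 78, 77, 78, 78, 78]
480 [0, 0, 0, 0, 1, 70, 74, 76, 79, 80, 85, 85, 87, 88, 88, 89]
(178, 304) [[463.9 273.7  67.7]]
(186, 304) [[466.7 274.4  61.2]]
(452, 304) [[452.4 358.6  63.5]]
(465, 304) [[450.5 361.2  66.9]]
```

Call:
{"api": "play_rows", "payload": {
  "targets": [
    {"grip":0,"linear":[0,0,-1.5],"delta_rot":[0,0,0]},
    {"grip":0,"linear":[0,0,-2.6],"delta_rot":[0,0,0]},
    {"grip":0,"linear":[0,0,-3.6],"delta_rot":[0,0,0]},
    {"grip":0,"linear":[0,0,-3.6],"delta_rot":[0,0,0]}
  ]
}}

```text
time: 4.35
ee_pos: [0.4684, 0.3163, -0.022]
tcp_rot: [-179.9, -0.2, -171.1]
wrist_force: [0.1, -0.6, 0.1]
opening: 0.0854
grasp_force: 0.0
```

Run:
```python
from h import *
c=bot.camera("wrist")
for col in (170,178,184,455,462):
    rows=[r for r in range(270,340,4)]; q=cloud(c,[(col,r) for r in rows])*1000; print(col,q[:,2].round().astype(int).tolist())
o=bot.get_obs(); print(o["ee_pos"].round(4),o["wrist_force"])
```

```text
170 [7, 6, 4, 6, 7, 5, 6, 26, 28, 31, 33, 36, 37, 38, 38, 38, 39, 39]
178 [6, 6, 6, 6, 5, 6, 6, 25, 28, 29, 31, 30, 31, 31, 32, 32, 33, 33]
184 [7, 5, 5, 6, 5, 5, 6, 23, 25, 25, 26, 25, 26, 26, 27, 27, 27, 27]
455 [4, 5, 5, 5, 5, 0, 0, 25, 27, 27, 28, 29, 28, 150, 30, 30, 30, 150]
462 [0, 0, -1, 0, 1, 1, 0, 25, 27, 32, 33, 34, 35, 35, 36, 37, 36, 37]
[ 0.4689  0.3167 -0.0208] [-0.71102053 -0.19807498 -0.37239265]
```

Call:
{"api": "play_rows", "payload": {
  "targets": [
    {"grip":0,"linear":[0,0,-0.4],"delta_rot":[0,0,0]},
    {"grip":255,"linear":[0,0,-0.4],"delta_rot":[0,0,0]},
    {"grip":255,"linear":[0,0,-0.4],"delta_rot":[0,0,0]},
    {"grip":255,"linear":[0,0,-0.4],"delta_rot":[0,0,0]},
    {"grip":255,"linear":[0,0,-0.4],"delta_rot":[0,0,0]},
    {"grip":255,"linear":[0,0,-0.4],"delta_rot":[0,0,0]},
    {"grip":255,"linear":[0,0,-0.4],"delta_rot":[0,0,0]}
  ],
  "force": 50
}}

```text
time: 5.1
ee_pos: [0.47, 0.3173, -0.023]
tcp_rot: [180.0, 0.0, -171.1]
wrist_force: [-0.2, -1.6, 4.5]
opening: 0.0433
grasp_force: 52.2
```

Gripped (43 mm, 52 N). I lift and carry to the clear spot.

Call:
{"api": "play_rows", "payload": {
  "targets": [
    {"grip":255,"linear":[0,0,2],"delta_rot":[0,0,0]},
    {"grip":255,"linear":[0,0,5],"delta_rot":[0,0,0]},
    {"grip":255,"linear":[0,0,8],"delta_rot":[0,0,0]},
    {"grip":255,"linear":[-0.5,-3,9],"delta_rot":[0,0,-0.01]},
    {"grip":255,"linear":[-1,-7,9],"delta_rot":[0,0,-0.02]},
    {"grip":255,"linear":[-1.7,-11.5,9],"delta_rot":[0,0,-0.03]},
    {"grip":255,"linear":[-2.3,-16,9],"delta_rot":[0,0,-0.04]},
    {"grip":255,"linear":[-3,-20.5,9],"delta_rot":[0,0,-0.055]},
    {"grip":255,"linear":[-3.6,-25,9],"delta_rot":[0,0,-0.07]},
    {"grip":255,"linear":[-4.3,-29,9],"delta_rot":[0,0,-0.084]}
  ]
}}

```text
time: 6.1
ee_pos: [0.4257, 0.0254, 0.0659]
tcp_rot: [-180.0, -0.0, -176.0]
wrist_force: [0.7, 0.1, -2.3]
opening: 0.0435
grasp_force: 51.9
```

Call:
{"api": "play_rows", "payload": {
  "targets": [
    {"grip":255,"linear":[-0.3,-3.1,0],"delta_rot":[0,0,0]},
    {"grip":255,"linear":[-0.3,-3.1,-2],"delta_rot":[0,0,0]},
    {"grip":255,"linear":[-0.3,-3.1,-5],"delta_rot":[0,0,0]},
    {"grip":255,"linear":[-0.3,-3.1,-7.5],"delta_rot":[0,0,0]},
    {"grip":255,"linear":[-0.3,-3.1,-8.8],"delta_rot":[0,0,0]},
    {"grip":255,"linear":[-0.3,-3.1,-9.2],"delta_rot":[0,0,0]},
    {"grip":255,"linear":[-0.3,-3.1,-9.4],"delta_rot":[0,0,0]},
    {"grip":255,"linear":[-0.3,-3.1,-9.4],"delta_rot":[0,0,0]}
  ]
}}

```text
time: 6.9
ee_pos: [0.4242, -0.0037, -0.0267]
tcp_rot: [-180.0, 0.1, -175.9]
wrist_force: [-0.2, 0.1, -2.3]
opening: 0.0434
grasp_force: 52.0
```

Run:
```python
from h import *
o=bot.get_obs(); print(o["time"],o["ee_pos"].round(4),o["tcp_rot"].round(2),o["wrist_force"].round(1),o["opening"],o["grasp_force"])
c=bot.camera("wrist")
for r in comps(c,(0,0,640,480),.035,.052,minn=200,colf=lambda k:k.sum(2)>250): print(r)
d=bot.camera("side")
print([(r["pixel"],r["conf"],cloud(d,r["pixel"]).round(3)) for r in bot.pinpoint(d,"block_center")])
```

```text
6.9 [ 0.4242 -0.0037 -0.0267] [-1.8000e+02  6.0000e-02 -1.7591e+02] [-0.2  0.1 -2.3] 0.04336469119144821 52.010223269462585
{'pix': array([318., 339.]), 'n': np.int32(21402), 'ctr': array([415.2,  -3.6]), 'size': array([48.9, 43.7]), 'ang': 4.3, 'z': np.float64(41.9)}
[([197.8, 211.1], 0.72, array([[0.332, 0.284, 0.04 ]])), ([274.7, 268.3], 0.48, array([[ 0.418, -0.035,  0.072]])), ([231.1, 169.7], 0.39, array([[ 0.343, -0.055,  0.425]]))]
```

Call:
{"api": "play_rows", "payload": {
  "targets": [
    {"grip":255,"linear":[0,0,-0.1],"delta_rot":[0,0,0]},
    {"grip":255,"linear":[0,0,-0.2],"delta_rot":[0,0,0]},
    {"grip":255,"linear":[0,0,-0.2],"delta_rot":[0,0,0]}
  ]
}}

```text
time: 7.35
ee_pos: [0.4239, -0.0038, -0.0291]
tcp_rot: [-180.0, 0.0, -175.9]
wrist_force: [-0.8, 0.7, 3.0]
opening: 0.0437
grasp_force: 52.5
```

Contact confirmed. I release, lift and swing aside while turning by −90°.

Call:
{"api": "play_rows", "payload": {
  "targets": [
    {"grip":120,"linear":[0,0,0],"delta_rot":[0,0,0]},
    {"grip":0,"linear":[0,0,0],"delta_rot":[0,0,0]},
    {"grip":0,"linear":[0,0,0],"delta_rot":[0,0,0]},
    {"grip":0,"linear":[0,0,0],"delta_rot":[0,0,0]},
    {"grip":0,"linear":[0,0,0],"delta_rot":[0,0,0]},
    {"grip":0,"linear":[0,0,2],"delta_rot":[0,0,0]},
    {"grip":0,"linear":[0,0,5],"delta_rot":[0,0,0]},
    {"grip":0,"linear":[0,0,9],"delta_rot":[0,0,0]},
    {"grip":0,"linear":[0,0,13],"delta_rot":[0,0,-0.1]},
    {"grip":0,"linear":[0,0,16],"delta_rot":[0,0,-0.2]}
  ]
}}

```text
time: 8.35
ee_pos: [0.424, -0.0039, 0.133]
tcp_rot: [180.0, 0.1, 172.4]
wrist_force: [0.8, -0.1, -0.5]
opening: 0.0854
grasp_force: 0.0
```

Call:
{"api": "play_rows", "payload": {
  "targets": [
    {"grip":0,"linear":[0,-2,1],"delta_rot":[0,0,-0.14]},
    {"grip":0,"linear":[0,-5,1],"delta_rot":[0,0,-0.28]},
    {"grip":0,"linear":[0,-8,1],"delta_rot":[0,0,-0.42]},
    {"grip":0,"linear":[0,-11,1],"delta_rot":[0,0,-0.56]},
    {"grip":0,"linear":[0,-14,1],"delta_rot":[0,0,-0.7]},
    {"grip":0,"linear":[0,-16,1],"delta_rot":[0,0,-0.84]},
    {"grip":0,"linear":[0,-17,1],"delta_rot":[0,0,-0.98]},
    {"grip":0,"linear":[0,-17,1],"delta_rot":[0,0,-1.12]},
    {"grip":0,"linear":[0,-17,1],"delta_rot":[0,0,-1.26]},
    {"grip":0,"linear":[0,-17,1],"delta_rot":[0,0,-1.371]}
  ]
}}

```text
time: 9.35
ee_pos: [0.4236, -0.174, 0.1404]
tcp_rot: [-180.0, -0.0, 93.7]
wrist_force: [0.4, -0.0, 0.5]
opening: 0.0851
grasp_force: 0.0
```

Run:
```python
from h import *
o=bot.get_obs(); print(o["time"],o["ee_pos"].round(4),o["tcp_rot"].round(2),o["q"].round(1))
c=bot.camera("top"); np.save("top1.npy",c,allow_pickle=True); save(c,"t1.png")
for nm,b,lo,hi in [("block",(270,255,375,345),.03,.05),("nest",(255,195,325,275),.05,.08),("nestall",(255,195,325,275),.005,.08),("bar",(420,225,490,255),.006,.03),("tab",(420,225,490,255),.032,.06)]:
    for r in comps(c,b,lo,hi): print(nm,r)
w=bot.camera("wrist")
for r in comps(w,(0,0,640,480),.035,.046,minn=800,colf=lambda k:k.sum(2)>300): print("w",r)
```

```text
9.35 [ 0.4236 -0.174   0.1404] [-1.7999e+02 -1.0000e-02  9.3720e+01] [-22.3  -8.4  -9.8  88.7  -0.   63.9]
block {'pix': array([320., 300.]), 'n': np.int32(577), 'ctr': array([424.9,  -3.3]), 'size': array([59.9, 43.9]), 'ang': 4.0, 'z': np.float64(41.2)}
nest {'pix': array([303., 232.]), 'n': np.int32(274), 'ctr': array([572. ,  33.1]), 'size': array([89.5, 14.1]), 'ang': 3.9, 'z': np.float64(60.8)}
nest {'pix': array([273., 234.]), 'n': np.int32(290), 'ctr': array([567.9,  96.5]), 'size': array([89.5, 15. ]), 'ang': 3.5, 'z': np.float64(60.5)}
nestall {'pix': array([289., 235.]), 'n': np.int32(2566), 'ctr': array([570.3,  64.6]), 'size': array([130.4, 100.4]), 'ang': 3.9, 'z': np.float64(14.4)}
bar {'pix': array([446., 240.]), 'n': np.int32(220), 'ctr': array([ 557.3, -302.6]), 'size': array([105.2,  18.1]), 'ang': 89.8, 'z': np.float64(15.2)}
tab {'pix': array([457., 239.]), 'n': np.int32(114), 'ctr': array([ 557.2, -306.1]), 'size': array([42.2, 11.1]), 'ang': 89.8, 'z': np.float64(42.7)}
```

View pics/t1.png

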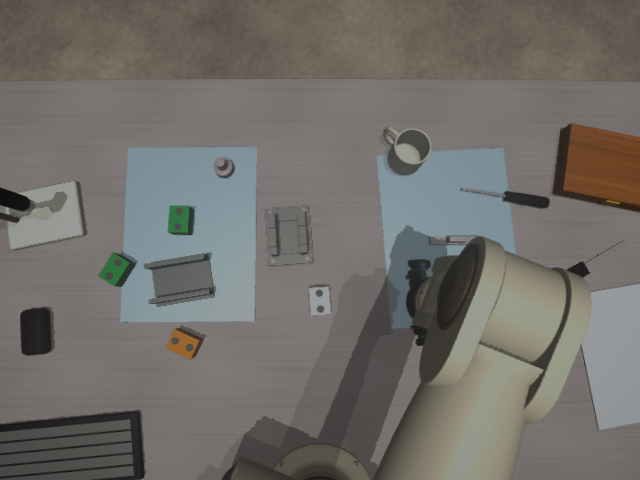

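The top view shows the block resting on the bench at (320,300), the nest at (289,235) and the bar at (455,240), untouched. I regrip the block by its 60 mm ends.

Call:
{"api": "play_rows", "payload": {
  "targets": [
    {"grip":0,"linear":[0.1,4,0],"delta_rot":[0,0,0.005]},
    {"grip":0,"linear":[0.1,8.5,0],"delta_rot":[0,0,0.005]},
    {"grip":0,"linear":[0.1,13,0],"delta_rot":[0,0,0.005]},
    {"grip":0,"linear":[0.1,16,0],"delta_rot":[0,0,0.005]},
    {"grip":0,"linear":[0.1,17,-1],"delta_rot":[0,0,0.005]},
    {"grip":0,"linear":[0.1,17,-5],"delta_rot":[0,0,0.005]},
    {"grip":0,"linear":[0.1,17,-9],"delta_rot":[0,0,0.005]},
    {"grip":0,"linear":[0.1,17,-13],"delta_rot":[0,0,0.005]},
    {"grip":0,"linear":[0.1,17,-15.6],"delta_rot":[0,0,0.005]},
    {"grip":0,"linear":[0.1,17,-16.6],"delta_rot":[0,0,0.005]}
  ]
}}

```text
time: 10.45
ee_pos: [0.4226, -0.0043, -0.0286]
tcp_rot: [-179.8, -0.0, 94.5]
wrist_force: [-0.7, 0.6, 0.2]
opening: 0.0852
grasp_force: 0.0
```

Call:
{"api": "play_rows", "payload": {
  "targets": [
    {"grip":0,"linear":[0,0,0],"delta_rot":[0,0,0]},
    {"grip":255,"linear":[0,0,0],"delta_rot":[0,0,0]},
    {"grip":255,"linear":[0,0,0],"delta_rot":[0,0,0]},
    {"grip":255,"linear":[0,0,0],"delta_rot":[0,0,0]},
    {"grip":255,"linear":[0,0,0],"delta_rot":[0,0,0]}
  ],
  "force": 50
}}

```text
time: 10.95
ee_pos: [0.426, -0.004, -0.0237]
tcp_rot: [179.8, 0.0, 94.4]
wrist_force: [-1.3, -0.9, 6.0]
opening: 0.0592
grasp_force: 55.2
```

Run:
```python
from h import *
c=bot.camera("wrist"); o=bot.get_obs(); print(o["time"],o["ee_pos"].round(4),o["tcp_rot"].round(2),o["opening"],o["grasp_force"],o["wrist_force"])
for r in comps(c,(0,0,640,480),.035,.046,minn=800,colf=lambda k:k.sum(2)>250): print("w",r)
```

```text
11.0 [ 0.426  -0.004  -0.0237] [1.7983e+02 3.0000e-02 9.4370e+01] 0.05910989396605905 55.202288031578064 [-0.85116468 -0.74233986  6.40509827]
w {'pix': array([318., 348.]), 'n': np.int32(23429), 'ctr': array([424.1,  -2.5]), 'size': array([59.4, 43.8]), 'ang': 4.3, 'z': np.float64(39.6)}
```

Call:
{"api": "play_rows", "payload": {
  "targets": [
    {"grip":255,"linear":[0,0,2],"delta_rot":[0,0,0]},
    {"grip":255,"linear":[0,0,5],"delta_rot":[0,0,0]},
    {"grip":255,"linear":[0,0,8],"delta_rot":[0,0,-0.005]},
    {"grip":255,"linear":[2,1,9],"delta_rot":[0,0,-0.008]},
    {"grip":255,"linear":[5,2.3,9],"delta_rot":[0,0,-0.008]},
    {"grip":255,"linear":[9,4.2,9],"delta_rot":[0,0,-0.008]},
    {"grip":255,"linear":[12.5,5.9,9],"delta_rot":[0,0,-0.008]},
    {"grip":255,"linear":[14.5,6.8,9],"delta_rot":[0,0,-0.008]},
    {"grip":255,"linear":[14.5,6.8,8.5],"delta_rot":[0,0,-0.008]},
    {"grip":255,"linear":[14.5,6.8,8.5],"delta_rot":[0,0,-0.008]}
  ]
}}

```text
time: 12.0
ee_pos: [0.569, 0.0642, 0.0585]
tcp_rot: [-179.9, 0.0, 93.9]
wrist_force: [-1.0, 0.1, -2.6]
opening: 0.0593
grasp_force: 55.7
```

Run:
```python
from h import *
o=bot.get_obs(); print(o["time"],o["ee_pos"].round(4),o["tcp_rot"].round(2),o["opening"],o["grasp_force"],o["wrist_force"].round(1))
c=bot.camera("wrist"); save(c,"w2.png"); np.save("w2.npy",c,allow_pickle=True)
for r in comps(c,(0,0,640,480),.108,.14,minn=800,colf=lambda k:k.sum(2)>250): print("blk",r)
for lo,hi in [(.05,.062),(.063,.072),(.009,.016)]:
    for r in comps(c,(0,0,640,480),lo,hi,minn=150): print(lo,r)
```

```text
12.0 [0.569  0.0642 0.0585] [-1.7988e+02  1.0000e-02  9.3930e+01] 0.059329400134831345 55.69685518741608 [-1.   0.1 -2.6]
blk {'pix': array([318., 348.]), 'n': np.int32(23509), 'ctr': array([567.4,  65.8]), 'size': array([59.5, 44.4]), 'ang': 4.1, 'z': np.float64(121.8)}
0.05 {'pix': array([322., 200.]), 'n': np.int32(5119), 'ctr': array([567. ,  97.9]), 'size': array([89.9, 15.4]), 'ang': 4.0, 'z': np.float64(57.5)}
0.063 {'pix': array([271., 207.]), 'n': np.int32(1559), 'ctr': array([546.9,  96.4]), 'size': array([16.4, 14.6]), 'ang': 4.0, 'z': np.float64(67.5)}
0.063 {'pix': array([373., 207.]), 'n': np.int32(1571), 'ctr': array([586.5,  99.2]), 'size': array([16.4, 14.6]), 'ang': 4.1, 'z': np.float64(67.5)}
0.009 {'pix': array([325., 198.]), 'n': np.int32(11498), 'ctr': array([568.6,  74.4]), 'size': array([129.8,  82. ]), 'ang': 3.7, 'z': np.float64(11.6)}
0.009 {'pix': array([321., 233.]), 'n': np.int32(2636), 'ctr': array([568.5,  73.4]), 'size': array([67.5, 12.6]), 'ang': 4.0, 'z': np.float64(11.6)}
```

View pics/w2.png

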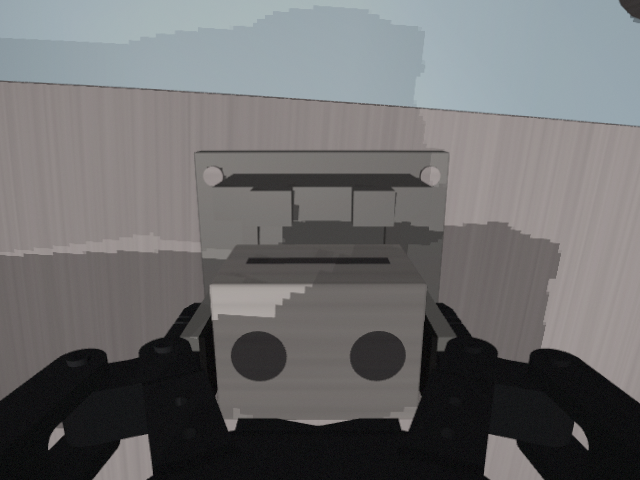

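The block hangs level at (318,348). The +y cheek at (322,200) puts the nest centre 1.5 mm further in x, with y agreeing. I correct and lower.

Call:
{"api": "play_rows", "payload": {
  "targets": [
    {"grip":255,"linear":[0.15,0,0],"delta_rot":[0,0,0]},
    {"grip":255,"linear":[0.15,0,-1],"delta_rot":[0,0,0]},
    {"grip":255,"linear":[0.15,0,-2.5],"delta_rot":[0,0,0]},
    {"grip":255,"linear":[0.15,0,-4],"delta_rot":[0,0,0]},
    {"grip":255,"linear":[0.15,0,-5],"delta_rot":[0,0,0]},
    {"grip":255,"linear":[0.15,0,-5.8],"delta_rot":[0,0,0]},
    {"grip":255,"linear":[0.15,0,-6.4],"delta_rot":[0,0,0]},
    {"grip":255,"linear":[0.15,0,-6.8],"delta_rot":[0,0,0]},
    {"grip":255,"linear":[0.15,0,-6.8],"delta_rot":[0,0,0]}
  ]
}}

```text
time: 12.95
ee_pos: [0.571, 0.0642, -0.0089]
tcp_rot: [-180.0, 0.0, 93.9]
wrist_force: [-0.1, 0.4, -2.6]
opening: 0.0594
grasp_force: 55.7
```

Call:
{"api": "play_rows", "payload": {
  "targets": [
    {"grip":255,"linear":[0,0,-0.1],"delta_rot":[0,0,0]},
    {"grip":255,"linear":[0,0,-0.2],"delta_rot":[0,0,0]},
    {"grip":255,"linear":[0,0,-0.2],"delta_rot":[0,0,0]}
  ]
}}

```text
time: 13.25
ee_pos: [0.5713, 0.0642, -0.0103]
tcp_rot: [180.0, -0.0, 93.9]
wrist_force: [-0.8, -0.1, -1.7]
opening: 0.0592
grasp_force: 55.7
```

Run:
```python
from h import *
o=bot.get_obs(); print(o["time"],o["ee_pos"].round(4),o["tcp_rot"].round(2),o["opening"],o["grasp_force"],o["wrist_force"].round(1))
c=bot.camera("wrist")
for r in comps(c,(0,0,640,480),.045,.054,minn=800): print("blk",r)
for r in comps(c,(0,0,640,480),.055,.062,minn=150): print("cheek",r)
```

```text
13.25 [ 0.5713  0.0642 -0.0103] [179.98  -0.    93.9 ] 0.05922874996521892 55.69750428199768 [-0.8 -0.1 -1.7]
blk {'pix': array([315., 220.]), 'n': np.int32(2481), 'ctr': array([566.4, 104.3]), 'size': array([92.3,  2.5]), 'ang': 3.9, 'z': np.float64(49.7)}
blk {'pix': array([317., 352.]), 'n': np.int32(27453), 'ctr': array([566.3,  63.8]), 'size': array([79.4, 48.6]), 'ang': 3.9, 'z': np.float64(52.9)}
cheek {'pix': array([315., 250.]), 'n': np.int32(12344), 'ctr': array([566.9,  97. ]), 'size': array([89.9, 16.2]), 'ang': 3.8, 'z': np.float64(57.6)}
cheek {'pix': array([434., 347.]), 'n': np.int32(897), 'ctr': array([601.8,  69.9]), 'size': array([ 8.2, 21.4]), 'ang': 3.9, 'z': np.float64(59.4)}
cheek {'pix': array([202., 348.]), 'n': np.int32(946), 'ctr': array([537.4,  65.4]), 'size': array([ 8.7, 21.3]), 'ang': 6.9, 'z': np.float64(59.5)}
```

Call:
{"api": "play_rows", "payload": {
  "targets": [
    {"grip":255,"linear":[0,0,-0.1],"delta_rot":[0,0,0]},
    {"grip":255,"linear":[0,0,-0.2],"delta_rot":[0,0,0]},
    {"grip":255,"linear":[0,0,-0.2],"delta_rot":[0,0,0]}
  ]
}}

```text
time: 13.6
ee_pos: [0.5713, 0.0642, -0.0116]
tcp_rot: [180.0, -0.0, 93.9]
wrist_force: [-2.8, 0.3, 3.8]
opening: 0.0594
grasp_force: 56.3
```

Run:
```python
from h import *
o=bot.get_obs(); print(o["time"],o["ee_pos"].round(4),o["tcp_rot"].round(2),o["opening"],o["grasp_force"],o["wrist_force"].round(1))
c=bot.camera("wrist")
for r in comps(c,(0,0,640,480),.045,.0545,minn=2800,colf=lambda k:k.sum(2)>250): print("blk",r)
```

```text
13.6 [ 0.5713  0.0642 -0.0116] [179.96  -0.    93.9 ] 0.059357120060992814 56.32731378078461 [-2.8  0.3  3.8]
blk {'pix': array([317., 352.]), 'n': np.int32(22032), 'ctr': array([569.5,  65.8]), 'size': array([59.6, 44.4]), 'ang': 3.9, 'z': np.float64(51.6)}
```

Seated: block top at 51.6 mm, centred. I release, lift and travel to the bar.

Call:
{"api": "play_rows", "payload": {
  "targets": [
    {"grip":150,"linear":[0,0,0],"delta_rot":[0,0,0]},
    {"grip":60,"linear":[0,0,0],"delta_rot":[0,0,0]},
    {"grip":0,"linear":[0,0,0],"delta_rot":[0,0,0]},
    {"grip":0,"linear":[0,0,0],"delta_rot":[0,0,0]},
    {"grip":0,"linear":[0,0,0],"delta_rot":[0,0,0]},
    {"grip":0,"linear":[0,0,1.5],"delta_rot":[0,0,0]},
    {"grip":0,"linear":[0,0,4],"delta_rot":[0,0,0]},
    {"grip":0,"linear":[0,0,8],"delta_rot":[0,0,0]},
    {"grip":0,"linear":[0,0,12],"delta_rot":[0,0,0]},
    {"grip":0,"linear":[0,-2,15],"delta_rot":[0,0,0]}
  ]
}}

```text
time: 14.65
ee_pos: [0.5716, 0.0454, 0.1414]
tcp_rot: [179.8, -0.0, 94.0]
wrist_force: [-0.0, -0.2, 0.7]
opening: 0.0855
grasp_force: 0.0
```

Call:
{"api": "play_rows", "payload": {
  "targets": [
    {"grip":0,"linear":[-0.2,-3,0],"delta_rot":[0,0,-0.01]},
    {"grip":0,"linear":[-0.4,-7.5,0],"delta_rot":[0,0,-0.02]},
    {"grip":0,"linear":[-0.6,-12,0],"delta_rot":[0,0,-0.03]},
    {"grip":0,"linear":[-0.8,-16.5,0],"delta_rot":[0,0,-0.04]},
    {"grip":0,"linear":[-1,-21,0],"delta_rot":[0,0,-0.05]},
    {"grip":0,"linear":[-1.2,-25.5,0],"delta_rot":[0,0,-0.06]},
    {"grip":0,"linear":[-1.4,-30,0],"delta_rot":[0,0,-0.068]},
    {"grip":0,"linear":[-1.4,-33.5,0],"delta_rot":[0,0,-0.068]},
    {"grip":0,"linear":[-1.4,-35.1,0],"delta_rot":[0,0,-0.068]},
    {"grip":0,"linear":[-1.4,-35.1,0],"delta_rot":[0,0,-0.068]}
  ]
}}

```text
time: 15.65
ee_pos: [0.5568, -0.3085, 0.1378]
tcp_rot: [180.0, 0.0, 89.9]
wrist_force: [-0.0, 0.1, 0.0]
opening: 0.0856
grasp_force: 0.0
```

Run:
```python
from h import *
o=bot.get_obs(); print(o["time"],o["ee_pos"].round(4),o["tcp_rot"].round(2),o["opening"],o["q"].round(1))
c=bot.camera("wrist"); save(c,"w3.png"); t=bot.camera("top"); np.save("top2.npy",t,allow_pickle=True)
for r in comps(c,(0,0,640,480),.035,.05,minn=200): print("tab",r)
for r in comps(c,(0,0,640,480),.008,.019,minn=300): print("bar",r)
for nm,b,lo,hi in [("blk",(275,215,302,260),.045,.057),("nest",(255,195,325,275),.058,.08)]:
    for r in comps(t,b,lo,hi): print(nm,r)
for r in comps(t,(255,195,325,275),.04,.058,colf=lambda k:k.sum(2)>330): print(r)
```

```text
15.65 [ 0.5568 -0.3085  0.1378] [1.7999e+02 1.0000e-02 8.9860e+01] 0.08562795062300729 [-29.   16.2  16.   89.7  -0.   61.1]
tab {'pix': array([586.,  65.]), 'n': np.int32(1700), 'ctr': array([ 721.8, -212. ]), 'size': array([31.5, 74.7]), 'ang': 20.7, 'z': np.float64(42.9)}
tab {'pix': array([320., 224.]), 'n': np.int32(1106), 'ctr': array([ 556.4, -307.2]), 'size': array([40.5, 11.2]), 'ang': 89.9, 'z': np.float64(41.4)}
bar {'pix': array([561.,  68.]), 'n': np.int32(974), 'ctr': array([ 723.3, -207.7]), 'size': array([33.6, 77.1]), 'ang': 12.8, 'z': np.float64(13.6)}
bar {'pix': array([320., 207.]), 'n': np.int32(2663), 'ctr': array([ 556.5, -307.6]), 'size': array([ 17.8, 108.7]), 'ang': 0.4, 'z': np.float64(13.5)}
bar {'pix': array([475., 271.]), 'n': np.int32(479), 'ctr': array([ 671., -350.]), 'size': array([41.3,  7.1]), 'ang': 80.1, 'z': np.float64(14.6)}
bar {'pix': array([429., 393.]), 'n': np.int32(593), 'ctr': array([ 645.9, -456.2]), 'size': array([71.8, 15.8]), 'ang': 75.5, 'z': np.float64(15.6)}
blk {'pix': array([288., 232.]), 'n': np.int32(560), 'ctr': array([571.1,  64.8]), 'size': array([60.7, 44. ]), 'ang': 4.0, 'z': np.float64(53.3)}
nest {'pix': array([302., 219.]), 'n': np.int32(102), 'ctr': array([597.9,  34.8]), 'size': array([37.2, 13.7]), 'ang': 4.0, 'z': np.float64(62.4)}
nest {'pix': array([273., 233.]), 'n': np.int32(242), 'ctr': array([567.9,  96.7]), 'size': array([88.5, 14.2]), 'ang': 3.5, 'z': np.float64(62.1)}
nest {'pix': array([303., 240.]), 'n': np.int32(128), 'ctr': array([552.5,  31.9]), 'size': array([49.1, 14. ]), 'ang': 4.6, 'z': np.float64(61.5)}
{'pix': array([288., 232.]), 'n': np.int32(487), 'ctr': array([570.9,  65.2]), 'size': array([60.9, 43.2]), 'ang': 4.2, 'z': np.float64(53.3)}
```

View pics/w3.png

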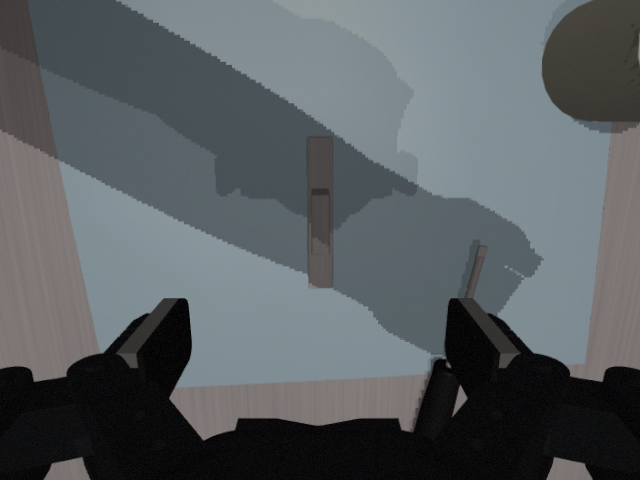

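The view shows the bar straight below at (320,210), tab up, with the driver (480,270) and mug (600,65) well clear. I descend and grip the tab.

Call:
{"api": "play_rows", "payload": {
  "targets": [
    {"grip":0,"linear":[0,0,-4],"delta_rot":[0,0,0]},
    {"grip":0,"linear":[0,0,-8],"delta_rot":[0,0,0]},
    {"grip":0,"linear":[0,0,-12],"delta_rot":[0,0,0]},
    {"grip":0,"linear":[0,0,-14.3],"delta_rot":[0,0,0]},
    {"grip":0,"linear":[0,0,-15.3],"delta_rot":[0,0,0]},
    {"grip":0,"linear":[0,0,-15.3],"delta_rot":[0,0,0]},
    {"grip":0,"linear":[0,0,-15.3],"delta_rot":[0,0,0]}
  ]
}}

```text
time: 16.45
ee_pos: [0.5581, -0.3065, -0.0137]
tcp_rot: [179.9, 0.1, 90.1]
wrist_force: [0.9, 0.2, 0.9]
opening: 0.0856
grasp_force: 0.0
```

Call:
{"api": "play_rows", "payload": {
  "targets": [
    {"grip":255,"linear":[0,0,0],"delta_rot":[0,0,0]},
    {"grip":255,"linear":[0,0,0],"delta_rot":[0,0,0]},
    {"grip":255,"linear":[0,0,0],"delta_rot":[0,0,0]},
    {"grip":255,"linear":[0,0,0],"delta_rot":[0,0,0]},
    {"grip":255,"linear":[0,0,0],"delta_rot":[0,0,0]},
    {"grip":255,"linear":[0,0,0],"delta_rot":[0,0,0]},
    {"grip":255,"linear":[0,0,0],"delta_rot":[0,0,0]}
  ],
  "force": 60
}}

```text
time: 17.15
ee_pos: [0.5573, -0.307, -0.0152]
tcp_rot: [180.0, 0.0, 90.0]
wrist_force: [-0.4, 0.3, 3.1]
opening: 0.0111
grasp_force: 59.3
```

Run:
```python
from h import *
o=bot.get_obs(); print(o["time"],o["ee_pos"].round(4),o["tcp_rot"].round(2),o["opening"],o["grasp_force"],o["wrist_force"].round(1))
c=bot.camera("wrist"); 
for r in comps(c,(0,0,640,480),.008,.02,minn=300): print("bar",r)
```

```text
17.15 [ 0.5573 -0.307  -0.0152] [1.7997e+02 2.0000e-02 8.9990e+01] 0.011117607303293212 59.33685064315796 [-0.4  0.3  3.1]
bar {'pix': array([317., 214.]), 'n': np.int32(5911), 'ctr': array([ 555.6, -275.4]), 'size': array([24.7, 45.3]), 'ang': 0.0, 'z': np.float64(13.6)}
bar {'pix': array([614., 387.]), 'n': np.int32(1023), 'ctr': array([ 672.2, -342. ]), 'size': array([25.3,  8.3]), 'ang': 80.7, 'z': np.float64(14.2)}
bar {'pix': array([318., 414.]), 'n': np.int32(859), 'ctr': array([ 555.7, -351.3]), 'size': array([17.8, 12.5]), 'ang': 0.0, 'z': np.float64(13.5)}
```

Tab gripped (11 mm, 59 N). I lift and carry the bar to over the notches.

Call:
{"api": "play_rows", "payload": {
  "targets": [
    {"grip":255,"linear":[0,0,2],"delta_rot":[0,0,0]},
    {"grip":255,"linear":[0,0,5],"delta_rot":[0,0,0]},
    {"grip":255,"linear":[0,0,8.5],"delta_rot":[0,0,0]},
    {"grip":255,"linear":[0.1,2,10.5],"delta_rot":[0,0,0.005]},
    {"grip":255,"linear":[0.3,5,11],"delta_rot":[0,0,0.01]},
    {"grip":255,"linear":[0.4,9,11],"delta_rot":[0,0,0.02]},
    {"grip":255,"linear":[0.5,13,11],"delta_rot":[0,0,0.03]},
    {"grip":255,"linear":[0.7,17,11],"delta_rot":[0,0,0.04]},
    {"grip":255,"linear":[0.8,21,11],"delta_rot":[0,0,0.05]},
    {"grip":255,"linear":[1,25,11],"delta_rot":[0,0,0.06]}
  ]
}}

```text
time: 18.2
ee_pos: [0.5665, -0.0552, 0.0938]
tcp_rot: [-179.9, -0.0, 93.5]
wrist_force: [1.4, -0.5, -2.3]
opening: 0.0109
grasp_force: 58.8
```

Call:
{"api": "play_rows", "payload": {
  "targets": [
    {"grip":255,"linear":[0.2,4,0],"delta_rot":[0,0,0.006]},
    {"grip":255,"linear":[0.3,8,0],"delta_rot":[0,0,0.006]},
    {"grip":255,"linear":[0.3,11,0],"delta_rot":[0,0,0.006]},
    {"grip":255,"linear":[0.3,12.1,0],"delta_rot":[0,0,0.006]},
    {"grip":255,"linear":[0.3,12.1,-1],"delta_rot":[0,0,0.006]},
    {"grip":255,"linear":[0.3,12.1,-2],"delta_rot":[0,0,0.006]},
    {"grip":255,"linear":[0.3,12.1,-2],"delta_rot":[0,0,0.006]},
    {"grip":255,"linear":[0.3,12.1,-2],"delta_rot":[0,0,0.006]}
  ]
}}

```text
time: 19.0
ee_pos: [0.5697, 0.0629, 0.0737]
tcp_rot: [-179.9, 0.0, 93.7]
wrist_force: [0.9, -0.9, -2.0]
opening: 0.0109
grasp_force: 58.7
```

Run:
```python
from h import *
o=bot.get_obs(); print(o["time"],o["ee_pos"].round(4),o["tcp_rot"].round(2),o["opening"],o["grasp_force"],o["wrist_force"].round(1),o["torque"].round(2))
c=bot.camera("wrist"); save(c,"w4.png"); np.save("w4.npy",c,allow_pickle=True)
for nm,lo,hi in [("bar",.085,.115),("stops",.063,.072),("cheek",.054,.061)]:
    for r in comps(c,(0,0,640,480),lo,hi,minn=150): print(nm,r)
```

```text
19.0 [0.5697 0.0629 0.0737] [-1.7992e+02  1.0000e-02  9.3690e+01] 0.01094075238557337 58.69661808013916 [ 0.9 -0.9 -2. ] [ 0.01 -0.01 -0.  ]
bar {'pix': array([317., 218.]), 'n': np.int32(6381), 'ctr': array([566.4,  93.2]), 'size': array([25.9, 47.9]), 'ang': 3.8, 'z': np.float64(102.6)}
bar {'pix': array([318., 414.]), 'n': np.int32(857), 'ctr': array([571.1,  18.7]), 'size': array([17.8, 12.5]), 'ang': 3.8, 'z': np.float64(102.5)}
stops {'pix': array([272., 197.]), 'n': np.int32(1311), 'ctr': array([546.8,  96.3]), 'size': array([16. , 14.5]), 'ang': 3.7, 'z': np.float64(67.5)}
stops {'pix': array([367., 196.]), 'n': np.int32(1305), 'ctr': array([586.5,  99.1]), 'size': array([16.4, 14.1]), 'ang': 3.8, 'z': np.float64(67.5)}
cheek {'pix': array([239., 193.]), 'n': np.int32(1139), 'ctr': array([538. ,  95.8]), 'size': array([31.7, 14.4]), 'ang': 3.7, 'z': np.float64(57.5)}
cheek {'pix': array([396., 192.]), 'n': np.int32(1281), 'ctr': array([594.7,  99.7]), 'size': array([34.3, 14.3]), 'ang': 4.6, 'z': np.float64(57.6)}
cheek {'pix': array([398., 322.]), 'n': np.int32(867), 'ctr': array([607.6,  37.1]), 'size': array([17.4, 15.4]), 'ang': 3.6, 'z': np.float64(57.5)}
cheek {'pix': array([240., 322.]), 'n': np.int32(704), 'ctr': array([533.8,  31.7]), 'size': array([14.5, 15.5]), 'ang': 3.9, 'z': np.float64(57.4)}
```

View pics/w4.png

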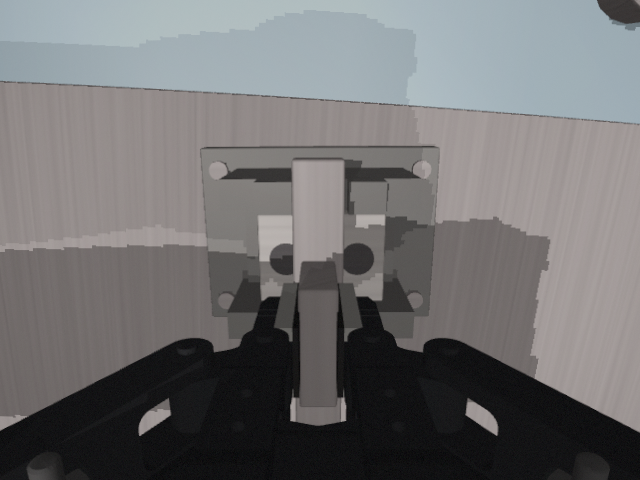

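The bar (318,210) hangs level above the nest, in line with the notch between the stops at (272,197) and (367,196), about 0.7 mm short in x and 3 mm short in y. The block lies flat beneath. I correct and lower.

Call:
{"api": "play_rows", "payload": {
  "targets": [
    {"grip":255,"linear":[0.08,0.3,0],"delta_rot":[0,0,0]},
    {"grip":255,"linear":[0.08,0.3,-0.5],"delta_rot":[0,0,0]},
    {"grip":255,"linear":[0.08,0.3,-1.2],"delta_rot":[0,0,0]},
    {"grip":255,"linear":[0.08,0.3,-1.9],"delta_rot":[0,0,0]},
    {"grip":255,"linear":[0.08,0.3,-2.5],"delta_rot":[0,0,0]},
    {"grip":255,"linear":[0.08,0.3,-3],"delta_rot":[0,0,0]},
    {"grip":255,"linear":[0.08,0.3,-3.3],"delta_rot":[0,0,0]},
    {"grip":255,"linear":[0.08,0.3,-3.3],"delta_rot":[0,0,0]}
  ]
}}

```text
time: 19.85
ee_pos: [0.5707, 0.0672, 0.0409]
tcp_rot: [-180.0, 0.0, 93.8]
wrist_force: [0.6, 0.0, -2.3]
opening: 0.0113
grasp_force: 58.7
```

Run:
```python
from h import *
o=bot.get_obs(); print(o["time"],o["ee_pos"].round(4),o["tcp_rot"].round(2),o["opening"],o["grasp_force"],o["wrist_force"].round(1))
c=bot.camera("wrist")
for nm,lo,hi in [("bar",.0685,.08),("stops",.063,.0685)]:
    for r in comps(c,(0,0,640,480),lo,hi,minn=400): print(nm,r)
```

```text
19.85 [0.5707 0.0672 0.0409] [-179.96    0.     93.78] 0.011306068410020586 58.696061968803406 [ 0.6  0.  -2.3]
bar {'pix': array([317., 217.]), 'n': np.int32(5949), 'ctr': array([567.5,  97.7]), 'size': array([25.5, 46.7]), 'ang': 2.8, 'z': np.float64(69.8)}
bar {'pix': array([317., 414.]), 'n': np.int32(836), 'ctr': array([572.1,  22.9]), 'size': array([17.8, 12.5]), 'ang': 3.9, 'z': np.float64(69.6)}
stops {'pix': array([373., 224.]), 'n': np.int32(1814), 'ctr': array([586.6,  99.2]), 'size': array([16.4, 15.1]), 'ang': 3.8, 'z': np.float64(67.5)}
stops {'pix': array([260., 225.]), 'n': np.int32(1843), 'ctr': array([546.9,  96.4]), 'size': array([16.4, 14.8]), 'ang': 3.8, 'z': np.float64(67.5)}
```

Call:
{"api": "play_rows", "payload": {
  "targets": [
    {"grip":255,"linear":[0,0,-0.1],"delta_rot":[0,0,0]},
    {"grip":255,"linear":[0,0,-0.2],"delta_rot":[0,0,0]},
    {"grip":255,"linear":[0,0,-0.25],"delta_rot":[0,0,0]},
    {"grip":255,"linear":[0,0,-0.25],"delta_rot":[0,0,0]}
  ]
}}

```text
time: 20.3
ee_pos: [0.5709, 0.0672, 0.039]
tcp_rot: [-180.0, 0.0, 93.8]
wrist_force: [-0.1, -0.5, -1.5]
opening: 0.0107
grasp_force: 58.7
```

Run:
```python
from h import *
o=bot.get_obs(); print(o["time"],o["ee_pos"].round(4),o["tcp_rot"].round(2),o["opening"],o["grasp_force"],o["wrist_force"].round(1))
c=bot.camera("wrist")
q=cloud(c,[(317,r) for r in range(160,270,10)]); print((q*1000).round(1).tolist())
q=cloud(c,[(317,r) for r in range(408,422,3)]); print((q*1000).round(1).tolist())
```

```text
20.3 [0.5709 0.0672 0.039 ] [-180.      0.     93.78] 0.01067591943012131 58.69530737400055 [-0.1 -0.5 -1.5]
[[565.6, 120.2, 66.6], [565.8, 117.0, 67.5], [566.1, 113.6, 67.3], [566.3, 110.4, 68.2], [566.5, 106.8, 67.3], [566.7, 103.5, 67.8], [567.0, 100.0, 68.0], [567.2, 96.3, 67.2], [567.4, 92.9, 68.0], [567.7, 89.2, 67.7], [568.0, 85.2, 66.8]]
[[572.0, 24.4, 67.4], [572.1, 23.1, 67.5], [572.2, 21.7, 67.5], [572.2, 20.9, 68.3], [572.4, 19.0, 67.6]]
```

Bar top is at about 67.6 mm, which is home height with contact just starting. I lower slightly more, then release and back off.

Call:
{"api": "play_rows", "payload": {
  "targets": [
    {"grip":255,"linear":[0,0,-0.1],"delta_rot":[0,0,0]},
    {"grip":255,"linear":[0,0,-0.1],"delta_rot":[0,0,0]}
  ]
}}

```text
time: 20.55
ee_pos: [0.5711, 0.0672, 0.0388]
tcp_rot: [180.0, -0.0, 93.8]
wrist_force: [-2.7, -0.5, 4.0]
opening: 0.0116
grasp_force: 59.6
```

Call:
{"api": "play_rows", "payload": {
  "targets": [
    {"grip":210,"linear":[0,0,0],"delta_rot":[0,0,0]},
    {"grip":150,"linear":[0,0,0],"delta_rot":[0,0,0]},
    {"grip":80,"linear":[0,0,0],"delta_rot":[0,0,0]},
    {"grip":0,"linear":[0,0,0],"delta_rot":[0,0,0]},
    {"grip":0,"linear":[0,0,0],"delta_rot":[0,0,0]},
    {"grip":0,"linear":[0,0,0],"delta_rot":[0,0,0]},
    {"grip":0,"linear":[0,0,2],"delta_rot":[0,0,0]},
    {"grip":0,"linear":[0,0,6],"delta_rot":[0,0,0]},
    {"grip":0,"linear":[0,0,10],"delta_rot":[0,0,0]},
    {"grip":0,"linear":[0,-3,12],"delta_rot":[0,0,0]}
  ]
}}

```text
time: 21.55
ee_pos: [0.5719, 0.039, 0.1616]
tcp_rot: [179.8, -0.0, 94.0]
wrist_force: [0.9, -0.6, 0.0]
opening: 0.0851
grasp_force: 0.0
```

Call:
{"api": "play_rows", "payload": {
  "targets": [
    {"grip":0,"linear":[-2,-4,0],"delta_rot":[0,0,0]},
    {"grip":0,"linear":[-4,-8,0],"delta_rot":[0,0,0]},
    {"grip":0,"linear":[-6,-12,0],"delta_rot":[0,0,0]},
    {"grip":0,"linear":[-8,-16,0],"delta_rot":[0,0,0]},
    {"grip":0,"linear":[-10,-19,0],"delta_rot":[0,0,0]},
    {"grip":0,"linear":[-10,-19,0],"delta_rot":[0,0,0]},
    {"grip":0,"linear":[-10,-19,0],"delta_rot":[0,0,0]}
  ]
}}

```text
time: 22.25
ee_pos: [0.4708, -0.1534, 0.1582]
tcp_rot: [180.0, 0.0, 93.7]
wrist_force: [0.9, 0.1, -0.0]
opening: 0.0851
grasp_force: 0.0
```

Run:
```python
from h import *
o=bot.get_obs(); print(o["time"],o["ee_pos"].round(4),o["grasp_force"],o["wrist_force"].round(1))
t=bot.camera("top"); save(t,"t3.png",(225,175,365,295),5)
b=(255,190,330,280)
for r in comps(t,b,.0755,.11,minn=20): print("tab",r)
for r in comps(t,b,.063,.0755,minn=20): print("bar+stops",r)
for r in comps(t,b,.045,.057,minn=40): print("blk",r)
```

```text
22.25 [ 0.4708 -0.1534  0.1582] 0.0 [ 0.9  0.1 -0. ]
tab {'pix': array([286., 230.]), 'n': np.int32(141), 'ctr': array([569.9,  65.2]), 'size': array([15.1, 39.7]), 'ang': 3.6, 'z': np.float64(96.9)}
bar+stops {'pix': array([287., 229.]), 'n': np.int32(426), 'ctr': array([580.5,  65.4]), 'size': array([ 38. , 108.8]), 'ang': 3.1, 'z': np.float64(69.1)}
bar+stops {'pix': array([303., 240.]), 'n': np.int32(56), 'ctr': array([553.4,  31.9]), 'size': array([12.7, 15. ]), 'ang': 89.8, 'z': np.float64(68.8)}
bar+stops {'pix': array([273., 242.]), 'n': np.int32(54), 'ctr': array([548.3,  95.3]), 'size': array([17. , 12.7]), 'ang': 0.4, 'z': np.float64(69.3)}
blk {'pix': array([287., 222.]), 'n': np.int32(160), 'ctr': array([593.6,  66.7]), 'size': array([43.3, 17.5]), 'ang': 89.8, 'z': np.float64(53.3)}
blk {'pix': array([289., 241.]), 'n': np.int32(207), 'ctr': array([551.9,  63.4]), 'size': array([22.6, 43.5]), 'ang': 5.8, 'z': np.float64(53.4)}
```

View pics/t3.png

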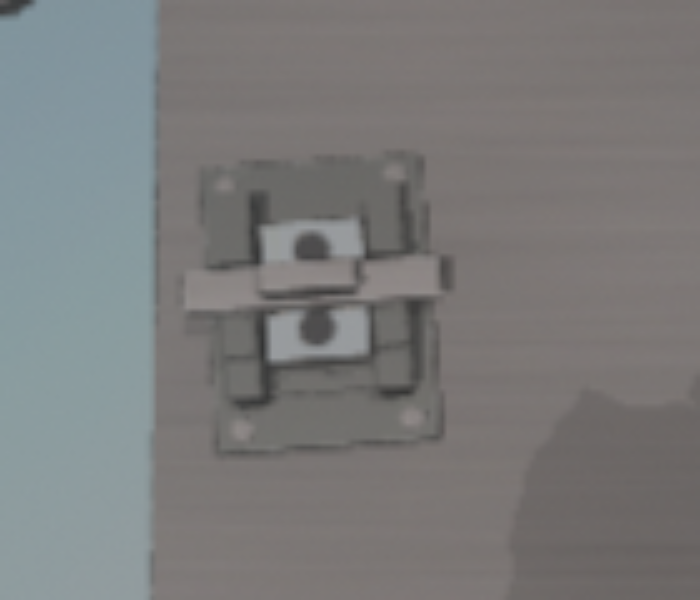

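The bar lies across both cheeks at (315,280), level, tab up at the right height, with the block flat under it. I hand in.

```bash
python3 -c "
from workcell import bot
print(bot.job_done())"
```

```text
the job is handed in; nothing more can be done
None
```

I set the block flat in the nest after a put-down and regrip on the clear bench, laid the keeper bar over it tab up in both notches, and handed the job in at about 22 s; the last top view agreed, but no verdict was returned.

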